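Load slide boxes lid up into a gravity chute

TASK

Load both green slide boxes, one after the other, into the gravity chute so that both end up lying in line on its slope beyond the lip, each with its labelled lid side up; one box lies lid down on the bench and must be turned over on the way. Bring each box lid up onto the loading shelf or ramp and push it over the lip, so that it slides down to the end stop or to the box in front. Leave the tin, the objective can and the medium bottle where they stand.

Things in the scene. Friction and masses are not known exactly. Their poses are not given: they have to be found in the camera images.
- chute: gravity chute: fixed grey metal stand with one straight channel, 45 mm wide inside, 53 mm outside. In order: level loading shelf, short ramp up, lip, slope down, end stop. Origin on the bench under the ramp's foot, mid-width; x level, downhill along the channel, y to its left, z up. The slope holds both boxes end to end with about 32 mm to spare.
- shelf_mid (a point): middle of the loading shelf's top: level, rubber-topped, 70 mm long along the channel, 100 mm above the bench, open at its rear end, with guides 8 mm high at both sides; axes as the chute's
- ramp_foot (a point): foot of the ramp, on the floor in mid-channel, 100 mm above the bench, where the shelf ends; the polished ramp rises 18 mm in 60 mm (17 degrees), with guides about 10 mm high; axes as the chute's
- lip (a point): top edge of the lip at the ramp's end, mid-channel, 118 mm above the bench. Behind it the floor drops 8 mm, then slopes down at 27 degrees for 200 mm, slippery steel between cheeks 28 mm high. A fixed clear cover 44 mm above that floor begins 70 mm down the slope (its edge is 120 mm above the bench); before it the slope is open on top. Axes as the chute's
- stop (a point): where the sloping floor meets the end stop at the chute's lower end, mid-channel; axes as the chute's
- box_a_center (a point): flat green slide box, 39 x 84 x 22 mm, 0.08-0.17 kg; the point is its centre. x across its 39 mm width, y along its 84 mm length, z through its 22 mm thickness, out of the LID side, which bears a pale label (the underside is plain green). Sides plain and parallel. Starts flat on the bench, lid up.
- box_b_center (a point): flat green slide box, 39 x 84 x 22 mm, 0.08-0.17 kg; the point is its centre. x across its 39 mm width, y along its 84 mm length, z through its 22 mm thickness, out of the LID side, which bears a pale label (the underside is plain green). Sides plain and parallel. Starts flat on the bench, lid down.
- tin: bystander: round pale parts tin, 50 mm across, 19 mm high, loose on the bench; origin at the centre of its underside
- can: bystander: screw-top objective can, white with a black top, 47 mm across, 62 mm high, loose on the bench; origin at the centre of its underside
- bottle: bystander: small medium bottle with a screw cap, 34 mm across, 67 mm high, loose on the bench; origin at the centre of its underside

How it is judged:
By the outcome, as a careful person would: the job done as asked, in the order asked, and still so for the second after the job is handed in, with the robot touching nothing.
It also fails if it takes over 72 s, if anything falls off the work surface, if the arm or the gripper's body presses on something with over 40 N, if the wrist force passes 120 N, or if a joint passes its speed limit or range.

ROBOT

A 7-joint arm with a two-finger parallel gripper is mounted at the origin on a cart in front of the work surface, level with it; the furniture and walls round the work are solid. World frame = base frame: x ahead of the robot, y to its left, z up, the work surface at z = 0. Lengths are in m, angles in rad, forces in N, time in s.
With the tool pointing down it reaches from about 0.4 to 0.875 m from the base axis. Payload 19.3 kg.
Tool frame: the origin (TCP) lies on the mounting face of the last link; the fingertips stand 173 mm ahead of it and the grasp point (between the pads) lies 155 mm ahead of it; z points along the fingers, y is the line along which they close (so a half turn about z gives the same grasp; the last joint's range is limited). The gripper opens to 85 mm and grips with 20 to 120 N. Pads are 22 mm wide; open, the fingers measure 114 mm over their backs; the gripper's body (76 mm by 85 mm) begins 54 mm behind the grasp point. The pads swing forward as they close: fully open they stand 13 mm farther back than shut.
Start: joints at [-1.294, 0.521, -0.036, 1.599, 0.021, 1.021, -0.113], TCP at [0.212, 0.588, 0.405] pointing down, gripper open.
Joint ranges: [-2.91, 2.91], [-0.3, 2.13], [-1.5, 1.42], [0.17, 2.43], [-1.26, 4.41], [0.16, 1.93], [-2.52, 2.52]. Speed limits (rad/s): [1.89, 1.89, 2.39, 2.39, 3.01, 3.01, 3.01].

INTERFACE

Orientations are given as [roll, pitch, yaw] about the fixed x, y, z axes, in that order (R = Rz(yaw) Ry(pitch) Rx(roll)).
In Python, from bench import r, vision gives the robot as it stands.
- The arm moves only by the tool play_rows, never from a script. Its argument "deltas" is one flat list of numbers, 7 for each row, row after row: the shift along the world's x, y, z in units of 30 mm (1.0 is 30 mm), then the turn, a rotation vector about the world's x, y, z in rad, then the opening, from 0 (shut) to 1 (fully open). A call has exactly 5 rows; each row shifts and turns the commanded pose from where the row before left it; what a row does not reach is not made up. A row lasts 1/12 s, in which the tool goes at most 41.7 mm and 7.16 degrees, less where a joint would pass 70% of its speed; a pose out of reach is approached as far as the arm can. A call is refused whole if a number of a shift passes 1 or a number of a turn 0.125, either way. A call with a gripper value outside its range is refused whole. The fingers move at their own pace and stop on an object; "squeeze" is the grip in N (left out, the last holds). Time passes only in rows, so rows that do not move let the fingers close, or fill a call up. It gives the time, the measured TCP pose, the force, the opening and the grip force at its end, in the units of the state.
- r.observe(): the state, without advancing time (a new reading comes with each control period).
- vision.read_camera(name): name is "scene" or "top"; returns the picture (480x640x3 uint8, red, green, blue); there is no depth.
- vision.camera_info(name): a dict with "fov_y" (degrees; the focal length in pixels is half the picture's height over the tangent of half this angle, whatever the lens; pixels are square), "cx", "cy" (the principal point, pixels), "world_from_camera" (4x4, takes a point from camera to world coordinates). Camera axes: x right, y down, z forward; pixel columns grow to the right and rows downward; lengths in m; the calibration is good to about 2 mm. A picture is of the moment at which its call begins. camera_info takes no time and is no camera call.
- r.close_job(): hands the job in; it is judged then, once.
The state is a dict: "time": time; "joint_positions": joint angles; "qd": joint speeds; "tau": joint torques, N m; "eef_pos": TCP position; "orientation": TCP orientation; "ft_force": force on the tool from outside, world axes, zero at the start; "ft_torque": the same for the moment, N m; "opening": finger opening in m; "grasp_force": force on a finger pad.
Only numpy, scipy, OpenCV 4.12 (cv2) and the standard library are available. Lean on these libraries where they do the work, as an engineer would, in place of code of your own. Each camera call takes 0.05 s, during which the arm holds its last target. There are 200 camera calls.

## Working session

There is one attempt and no reset: what is moved stays moved. The work goes in short steps, Python scripts to look and compute and a tool call to move; the robot and the scene stay as the last step left them, time stands still between calls to the robot, and variables do not carry over. Pictures are saved under pics/ and viewed, at most 10 in all, crops included, and the job is handed in when it is done.

Besides the shell and the picture viewer there is one more tool, called after "Request:" as name(argument=value, ...), one argument or row to a line, values as JSON. play_rows: Moves the arm, as the interface text tells. Its arguments: {"type":"object","properties":{"deltas":{"type":"array"},"squeeze":{"type":"number"}},"required":["deltas"]}

```bash
ls; mkdir -p pics
python3 - <<'E'
from bench import r, vision
import cv2, numpy as np
np.set_printoptions(precision=4,suppress=True)
for n in("scene","top"):
    im=vision.read_camera(n); cv2.imwrite(f"pics/{n}0.png",im[:,:,::-1]); i=vision.camera_info(n)
    print(n,i["fov_y"],i["cx"],i["cy"]); print(np.array(i["world_from_camera"])); print({k:v for k,v in i.items() if k not in("fov_y","cx","cy","world_from_camera")})
print(r.observe())
E
```

```text
pics
scene 57.76087729308341 314.69586838186586 242.82424607469795
[[ 0.6983 -0.3712  0.6121 -0.0854]
 [-0.7158 -0.3622  0.597  -0.6069]
 [ 0.0001 -0.855  -0.5186  0.6708]
 [ 0.      0.      0.      1.    ]]
{}
top 57.306858620268216 311.5788343184107 232.91578779960622
[[-0.0263 -0.9938  0.1081  0.5279]
 [-0.9987  0.0309  0.041   0.0248]
 [-0.0441 -0.1069 -0.9933  0.9601]
 [ 0.      0.      0.      1.    ]]
{}
{'time': 0.1, 'joint_positions': array([-1.2942,  0.522 , -0.0363,  1.5999,  0.0212,  1.0211, -0.1128]), 'qd': array([ 0.0002, -0.0002,  0.0011, -0.0035,  0.0004,  0.0001,  0.002 ]), 'tau': array([  0.0043, -92.8477,   1.9843, -37.0531,   0.0182,   0.0052,
         0.0001]), 'eef_pos': array([0.2124, 0.5877, 0.4042]), 'orientation': array([-3.1406,  0.0001,  2.7947]), 'ft_force': array([ 0.0357,  0.5335, -0.0983]), 'ft_torque': array([0.0306, 0.0118, 0.0205]), 'grasp_force': 0.0, 'opening': 0.0855181707025661}
```

View pics/scene0.png

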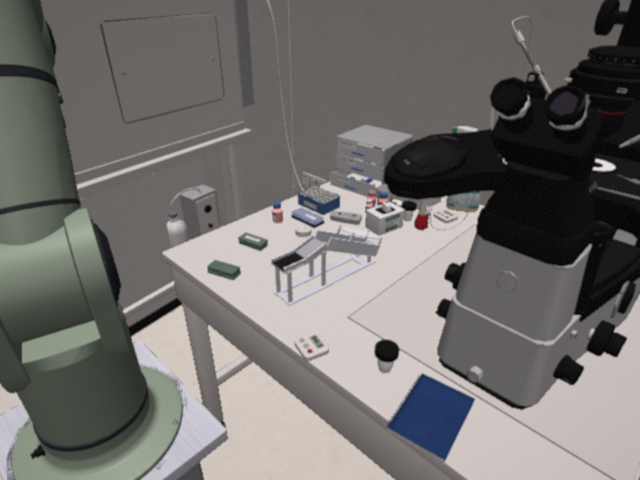

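View pics/top0.png

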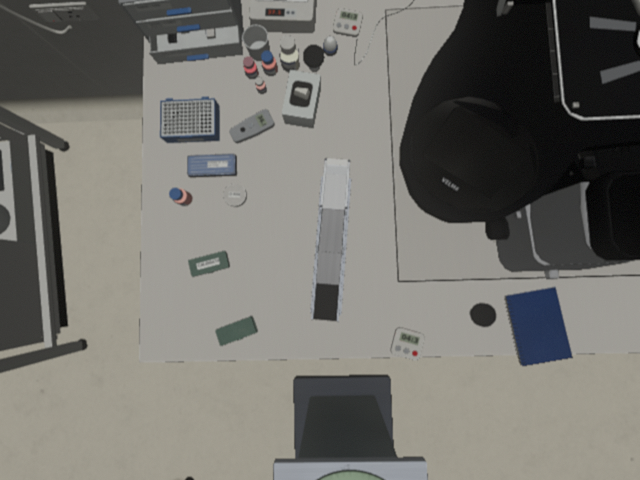

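The top view shows box A, lid up, at (209,264), box B, plain side up, at (237,331), and the tin at (235,195). The bottle is at (180,196), the can at (483,315), and the chute runs from its black shelf at (326,302) to its end at (337,160).

```bash
cat > h.py <<'E'
from bench import r, vision
import cv2, numpy as np
np.set_printoptions(precision=4,suppress=True)
def ray(n,uv,z):
    i=vision.camera_info(n); f=240/np.tan(np.radians(i["fov_y"]/2)); T=np.array(i["world_from_camera"])
    uv=np.atleast_2d(uv).astype(float)
    d=np.c_[(uv[:,0]-i["cx"])/f,(uv[:,1]-i["cy"])/f,np.ones(len(uv))]@T[:3,:3].T
    return T[:3,3]+d*((z-T[2,3])/d[:,2])[:,None]
def blobs(mask,amin):
    cs,_=cv2.findContours(mask.astype(np.uint8),cv2.RETR_EXTERNAL,cv2.CHAIN_APPROX_NONE)
    return [c[:,0,:] for c in cs if cv2.contourArea(c)>amin]
def rect(n,c,z):
    p=ray(n,c,z)[:,:2]; (cx,cy),(w,h),a=cv2.minAreaRect((p*1000).astype(np.float32))
    a=a if w>h else a+90
    return np.array([cx,cy])/1000, max(w,h),min(w,h),(a+90)%180-90   # angle of long side from x
def green(im):
    h=cv2.cvtColor(im,cv2.COLOR_RGB2HSV); m=(h[...,0]>50)&(h[...,0]<90)&(h[...,1]>70)&(h[...,2]>25)
    return cv2.morphologyEx(m.astype(np.uint8),cv2.MORPH_CLOSE,np.ones((5,5)))
E
python3 - <<'E'
from h import *
im=vision.read_camera("top")
for c in blobs(green(im),150):print("green",c.mean(0),*rect("top",c,.022))
m=(im.max(2)<50); m[:,:290]=0;m[:,360:]=0;m[:270]=0;m[330:]=0
for c in blobs(m,100):print("shelf",c.mean(0),*rect("top",c,.1))
cv2.imwrite("pics/c1.png",cv2.resize(im[145:335,280:380],None,fx=3.1,fy=3.1,interpolation=cv2.INTER_CUBIC)[:,:,::-1])
E
```

```text
shelf [325.8962 301.8774] [0.4869 0.0363] 63.82740783691406 40.73248291015625 -6.183967590332031
```

View pics/c1.png

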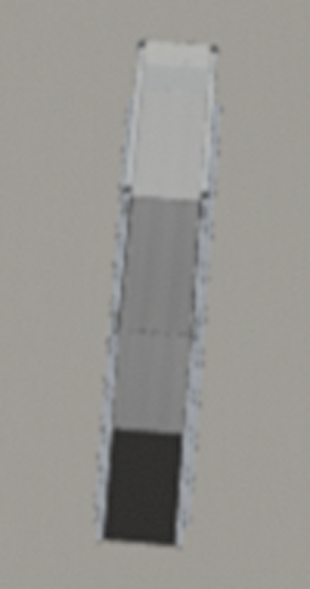

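The crop shows the shelf (black), with the ramp foot at crop row 431, the lip at row 332, the cover edge at row 195 and the chute end at row 45. The green threshold found nothing, so I'll fix that.

Run:
```python
from h import *
im=vision.read_camera("top"); h=cv2.cvtColor(im,cv2.COLOR_RGB2HSV)
print(im[331,237],h[331,237],h[272,205],h[300,237])
q=lambda x,y:np.array([280+(x+.5)/3.1-.5,145+(y+.5)/3.1-.5])
R=ray("top",[(q(103,540)+q(177,544))/2],.1)[0]; F=ray("top",[(q(112,430)+q(184,433))/2],.1)[0]
L=ray("top",[(q(118,331)+q(196,333))/2],.118)[0]
C=ray("top",[(q(125,193)+q(206,196))/2],.120)[0]
S=ray("top",[(q(142,48)+q(215,51))/2],.06)[0]
for n,p in zip("RFLCS",(R,F,L,C,S)):print(n,p)
g=h[...,1].astype(int); m=(h[...,0]>45)&(h[...,0]<95)&(h[...,1]>40)&(h[...,2]<110)
m=cv2.morphologyEx(m.astype(np.uint8),cv2.MORPH_CLOSE,np.ones((5,5)))
for c in blobs(m,150):print("green",c.mean(0),*rect("top",c,.022))
```

```text
[76 91 82] [72 42 91] [72 40 95] [ 23  14 159]
R [0.4529 0.0392 0.1   ]
F [0.521  0.0322 0.1   ]
L [0.5821 0.0246 0.118 ]
C [0.6676 0.0167 0.12  ]
S [0.7764 0.0042 0.06  ]
green [236.0737 330.6211] [0.4267 0.2295] 79.63337707519531 32.77448272705078 -71.39946937561035
green [553.6011 122.5286] [ 0.8541 -0.483 ] 570.5504150390625 274.125244140625 30.220623016357422
```

```bash
sed -i 's/m=(h\[...,0\]>50).*/m=(h[...,0]>45)\&(h[...,0]<95)\&(h[...,1]>33)\&(h[...,2]<120)/; s/np.ones((5,5)))$/np.ones((7,7)))/' h.py
python3 - <<'E'
from h import *
im=vision.read_camera("top")
m=green(im);m[:,300:]=0
for c in blobs(m,60):print("green",c.mean(0),len(c),*rect("top",c,.022))
s=vision.read_camera("scene");m=green(s);m[:220]=0;m[290:]=0;m[:,:195]=0;m[:,272:]=0
for c in blobs(m,40):print("scene",c.mean(0),len(c),*rect("scene",c,.015))
E
```

```text
green [235.7684 330.7579] 95 [0.4265 0.2294] 81.28367614746094 33.816436767578125 -71.07145309448242
green [208.3093 263.3608] 97 [0.5706 0.2876] 81.66978454589844 34.178592681884766 -77.66970920562744
scene [223.7463 269.4925] 67 [0.4237 0.2262] 90.38895416259766 47.02466583251953 -71.44262313842773
scene [252.3684 242.614 ] 57 [0.5618 0.2833] 84.92845916748047 41.97434997558594 -67.76655960083008
```

Request:
play_rows(
  deltas=[0.8,-0.67,-0.32,0,0,-0.067,1,0.8,-0.67,-0.32,0,0,-0.067,1,0.8,-0.67,-0.32,0,0,-0.067,1,0.8,-0.67,-0.32,0,0,-0.067,1,0.8,-0.67,-0.32,0,0,-0.067,1],
  squeeze=40,
)

```text
time: 0.72
eef_pos: [0.3334, 0.4862, 0.3564]
orientation: [3.141, 0.0, 2.457]
ft_force: [-0.2, 1.3, -0.5]
opening: 0.0857
grasp_force: 0.0
```

Request:
play_rows(
  deltas=[0.8,-0.67,-0.32,0,0,-0.067,1,0.8,-0.67,-0.32,0,0,-0.067,1,0.8,-0.67,-0.32,0,0,-0.067,1,0.8,-0.67,-0.32,0,0,-0.067,1,0.8,-0.67,-0.32,0,0,-0.067,1],
)

```text
time: 1.13
eef_pos: [0.4535, 0.3857, 0.3083]
orientation: [3.141, -0.0, 2.122]
ft_force: [0.5, 0.9, 0.0]
opening: 0.0856
grasp_force: 0.0
```

Request:
play_rows(
  deltas=[0.8,-0.67,-0.32,0,0,-0.067,1,0.8,-0.67,-0.32,0,0,-0.067,1,0.8,-0.67,-0.32,0,0,-0.067,1,0.8,-0.67,-0.32,0,0,-0.067,1,0.8,-0.67,-0.32,0,0,-0.067,1],
)

```text
time: 1.55
eef_pos: [0.5735, 0.2852, 0.2602]
orientation: [3.142, -0.0, 1.787]
ft_force: [0.8, 0.0, 0.8]
opening: 0.0853
grasp_force: 0.0
```

Run:
```python
from h import *
s=r.observe();print(s["time"],s["eef_pos"],np.degrees(s["orientation"]),s["joint_positions"])
```

```text
1.55 [0.5735 0.2852 0.2602] [179.9985  -0.0028 102.3674] [-0.6919  0.7311  0.2117  1.6733 -0.2054  0.759  -0.1673]
```

Request:
play_rows(
  deltas=[-0.017,0.019,-0.52,0,0,0,1,-0.017,0.019,-0.52,0,0,0,1,-0.017,0.019,-0.52,0,0,0,1,-0.017,0.019,-0.52,0,0,0,1,-0.017,0.019,-0.52,0,0,0,1],
)

```text
time: 1.97
eef_pos: [0.5699, 0.2891, 0.1818]
orientation: [-3.141, -0.0, 1.79]
ft_force: [-0.2, -0.4, -0.9]
opening: 0.0852
grasp_force: 0.0
```

Request:
play_rows(
  deltas=[0,0,0,0,0,0,0.3,0,0,0,0,0,0,0.3,0,0,0,0,0,0,0.3,0,0,0,0,0,0,0.3,0,0,0,0,0,0,0.3],
)

```text
time: 2.38
eef_pos: [0.5703, 0.2892, 0.184]
orientation: [3.14, -0.0, 1.79]
ft_force: [-0.6, -1.2, 5.3]
opening: 0.0369
grasp_force: 40.4
```

Request:
play_rows(
  deltas=[0,0,0,0,0,0,0.3,0,0,0,0,0,0,0.3,0,0,0,0,0,0,0.3,0,0,0,0,0,0,0.3,0,0,0,0,0,0,0.3],
)

```text
time: 2.8
eef_pos: [0.5703, 0.2892, 0.184]
orientation: [3.14, -0.001, 1.79]
ft_force: [-1.0, -1.0, 6.7]
opening: 0.0369
grasp_force: 40.6
```

Request:
play_rows(
  deltas=[0,0,0.9,0,0,0,0.3,0,0,0.9,0,0,0,0.3,0,0,0.9,0,0,0,0.3,0,0,0.9,0,0,0,0.3,0,0,0.9,0,0,0,0.3],
)

```text
time: 3.22
eef_pos: [0.5698, 0.289, 0.3197]
orientation: [3.141, -0.0, 1.79]
ft_force: [0.5, 0.4, -1.0]
opening: 0.037
grasp_force: 41.0
```

Request:
play_rows(
  deltas=[-0.31,-0.84,0,0,0,0.1245,0.3,-0.31,-0.84,0,0,0,0.1245,0.3,-0.31,-0.84,0,0,0,0.1245,0.3,-0.31,-0.84,0,0,0,0.1245,0.3,-0.31,-0.84,0,0,0,0.1245,0.3],
)

```text
time: 3.63
eef_pos: [0.5227, 0.162, 0.3185]
orientation: [3.141, 0.001, 2.419]
ft_force: [1.3, -0.2, -1.3]
opening: 0.0365
grasp_force: 41.0
```

Request:
play_rows(
  deltas=[-0.31,-0.84,0,0,0,0.1245,0.3,-0.31,-0.84,0,0,0,0.1245,0.3,-0.31,-0.84,0,0,0,0.1245,0.3,-0.31,-0.84,0,0,0,0.1245,0.3,-0.31,-0.84,0,0,0,0.1245,0.3],
)

```text
time: 4.05
eef_pos: [0.4763, 0.0359, 0.3184]
orientation: [-3.142, 0.001, 3.041]
ft_force: [1.1, -0.2, -0.1]
opening: 0.0367
grasp_force: 41.0
```

Request:
play_rows(
  deltas=[0,0,0,0,0,0,0.3,0,0,0,0,0,0,0.3,0,0,0,0,0,0,0.3,0,0,0,0,0,0,0.3,0,0,0,0,0,0,0.3],
)

```text
time: 4.47
eef_pos: [0.4771, 0.0381, 0.3178]
orientation: [3.141, 0.0, 3.035]
ft_force: [-0.7, 0.6, -1.3]
opening: 0.0368
grasp_force: 41.0
```

Run:
```python
from h import *
s=r.observe();print(s["time"],s["eef_pos"],np.degrees(s["orientation"]),s["joint_positions"],s["opening"],s["grasp_force"])
im=vision.read_camera("top")
a=im[200:380,240:420]; b=vision.read_camera("scene")[170:320,190:400]
a=cv2.resize(a,(400,400),interpolation=cv2.INTER_CUBIC); b=cv2.resize(b,(400,286),interpolation=cv2.INTER_CUBIC)
o=np.zeros((400,800,3),np.uint8);o[:,:400]=a;o[:286,400:]=b
cv2.imwrite("pics/p1.png",o[:,:,::-1])
```

```text
4.4667 [0.4771 0.0381 0.3178] [179.988    0.0154 173.9054] [-0.1295  0.4207 -0.0944  2.0551  0.062   0.6682  1.2   ] 0.03681986648287037 41.007279753685
```

View pics/p1.png

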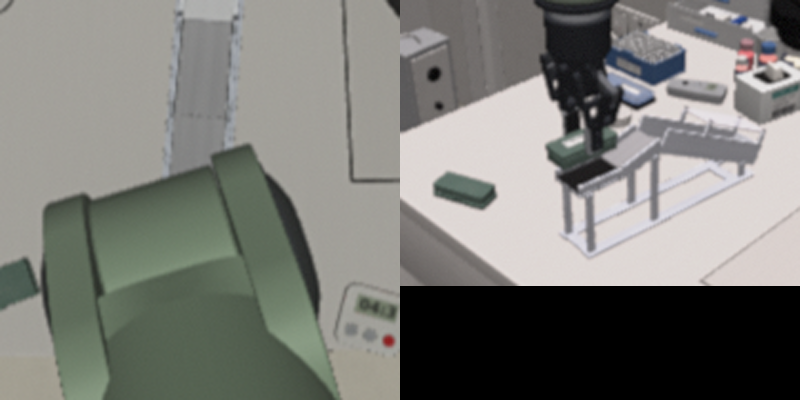

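The view shows box A held lid up above the black shelf and lined up with it, so I'll lower it.

Request:
play_rows(
  deltas=[0,-0.035,-0.2,0,0,0,0.3,0,0,-0.2,0,0,0,0.3,0,0,-0.2,0,0,0,0.3,0,0,-0.2,0,0,0,0.3,0,0,-0.2,0,0,0,0.3],
)

```text
time: 4.98
eef_pos: [0.4768, 0.0361, 0.2868]
orientation: [-3.141, -0.0, 3.035]
ft_force: [-0.4, -0.5, -1.5]
opening: 0.0367
grasp_force: 41.0
```

Request:
play_rows(
  deltas=[0,0,-0.02,0,0,0,0.3,0,0,-0.02,0,0,0,0.3,0,0,-0.02,0,0,0,0.3,0,0,-0.02,0,0,0,0.3,0,0,0,0,0,0,0.3],
)

```text
time: 5.4
eef_pos: [0.4769, 0.0361, 0.2854]
orientation: [3.142, 0.0, 3.035]
ft_force: [0.2, 0.3, -1.2]
opening: 0.0371
grasp_force: 41.0
```

Run:
```python
from h import *
s=r.observe();print(s["time"],s["eef_pos"],s["ft_force"],s["ft_torque"])
b=vision.read_camera("scene")[200:300,240:380]
cv2.imwrite("pics/p2.png",cv2.resize(b,(784,560),interpolation=cv2.INTER_CUBIC)[:,:,::-1])
```

```text
5.4 [0.4769 0.0361 0.2854] [ 0.1944  0.3201 -1.2335] [-0.0819 -0.0041 -0.0196]
```

View pics/p2.png

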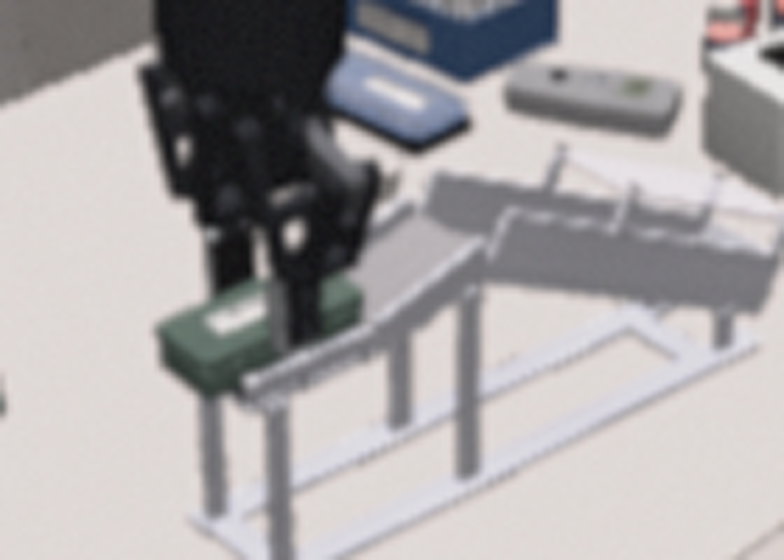

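Request:
play_rows(
  deltas=[0,0,0,0,0,0,0.8,0,0,0,0,0,0,0.8,0,0,0,0,0,0,0.8,0,0,0.8,0,0,0,0.8,0,0,0.8,0,0,0,0.8],
)

```text
time: 5.87
eef_pos: [0.4765, 0.0361, 0.3332]
orientation: [-3.141, -0.002, 3.035]
ft_force: [0.2, 0.1, 0.6]
opening: 0.0683
grasp_force: 0.0
```

Request:
play_rows(
  deltas=[-0.43,0.046,0,0,0,0,0.8,-0.43,0.046,0,0,0,0,0,-0.43,0.046,0,0,0,0,0,-0.43,0.046,0,0,0,0,0,-0.43,0.046,0,0,0,0,0],
)

```text
time: 6.28
eef_pos: [0.4118, 0.043, 0.3334]
orientation: [3.142, 0.0, 3.035]
ft_force: [0.7, -0.9, -0.1]
opening: 0.02
grasp_force: 0.0
```

Request:
play_rows(
  deltas=[0,0,0,0,0,0,0,0,0,0,0,0,0,0,0,0,0,0,0,0,0,0,0,0,0,0,0,0,0,0,0,0,0,0,0],
)

```text
time: 6.7
eef_pos: [0.4128, 0.0429, 0.3332]
orientation: [3.142, 0.0, 3.035]
ft_force: [0.7, -0.0, 0.5]
opening: -0.0003
grasp_force: 0.0
```

Run:
```python
from h import *
s=r.observe();print(s["time"],s["eef_pos"],np.degrees(s["orientation"]),s["opening"],s["joint_positions"])
b=vision.read_camera("scene")[190:300,230:370]
cv2.imwrite("pics/p3.png",cv2.resize(b,(763,600),interpolation=cv2.INTER_CUBIC)[:,:,::-1])
```

```text
6.7 [0.4128 0.0429 0.3332] [179.9981   0.0068 173.8679] -0.00029246839476507023 [-0.1556  0.3076 -0.1094  2.1915  0.0551  0.6448  1.1598]
```

View pics/p3.png

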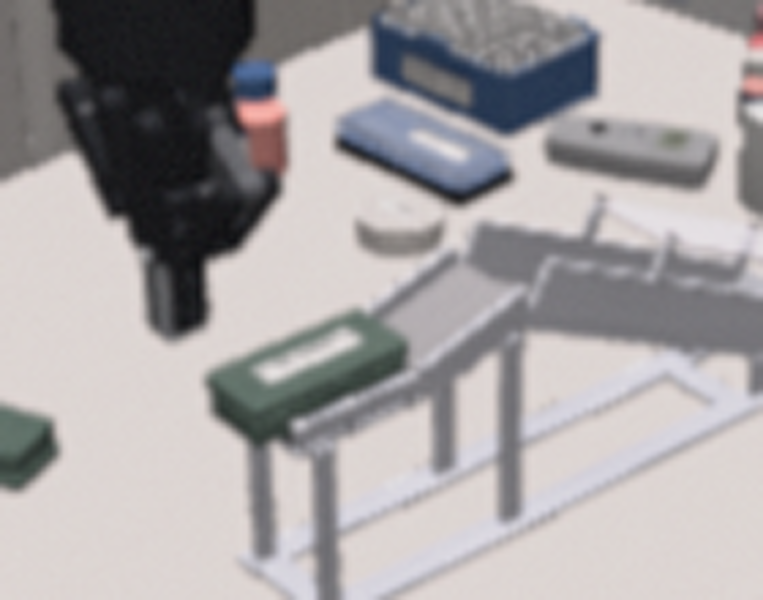

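Box A rests level on the shelf, label up, with the shut fingers behind it at about (175,320). Next I'll lower the fingers and push.

Request:
play_rows(
  deltas=[0,0,-0.35,0,0,0,0,0,0,-0.35,0,0,0,0,0,0,-0.35,0,0,0,0,0,0,-0.35,0,0,0,0,0,0,-0.35,0,0,0,0],
)

```text
time: 7.17
eef_pos: [0.4126, 0.0429, 0.2802]
orientation: [-3.142, -0.0, 3.035]
ft_force: [0.8, 0.3, -0.2]
opening: -0.0002
grasp_force: 0.0
```

Request:
play_rows(
  deltas=[0.4,-0.043,0,0,0,0,0,0.4,-0.043,0,0,0,0,0,0.4,-0.043,0,0,0,0,0,0.4,-0.043,0,0,0,0,0,0.4,-0.043,0,0,0,0,0],
)

```text
time: 7.58
eef_pos: [0.4731, 0.0364, 0.2806]
orientation: [-3.141, -0.0, 3.035]
ft_force: [-1.4, -0.1, -0.9]
opening: -0.0001
grasp_force: 0.3
```

Request:
play_rows(
  deltas=[0.26,-0.028,0,0,0,0,0,0.26,-0.028,0,0,0,0,0,0.26,-0.028,0,0,0,0,0,0.26,-0.028,0,0,0,0,0,0.26,-0.028,0,0,0,0,0],
)

```text
time: 8.0
eef_pos: [0.5119, 0.0323, 0.2808]
orientation: [-3.142, -0.0, 3.035]
ft_force: [-1.0, -0.7, 1.2]
opening: -0.0001
grasp_force: 0.6
```

Request:
play_rows(
  deltas=[0.26,-0.028,0.08,0,0,0,0,0.26,-0.028,0.08,0,0,0,0,0.26,-0.028,0.08,0,0,0,0,0.26,-0.028,0.08,0,0,0,0,0.26,-0.028,0.08,0,0,0,0],
)

```text
time: 8.42
eef_pos: [0.5513, 0.028, 0.2932]
orientation: [3.142, 0.0, 3.035]
ft_force: [-0.4, -0.1, 0.5]
opening: 0.0001
grasp_force: 0.0
```

Run:
```python
from h import *
s=r.observe();print(s["time"],s["eef_pos"],np.degrees(s["orientation"]),s["ft_force"])
b=vision.read_camera("scene")[190:300,255:395]
cv2.imwrite("pics/p4.png",cv2.resize(b,(763,600),interpolation=cv2.INTER_CUBIC)[:,:,::-1])
```

```text
8.4167 [0.5513 0.028  0.2932] [179.9963   0.0235 173.8765] [-0.4314 -0.1292  0.5046]
```

View pics/p4.png

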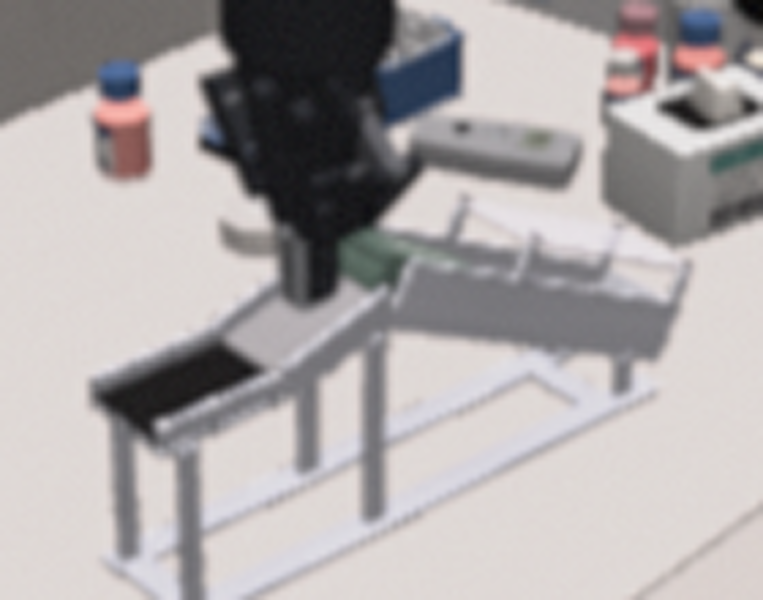

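Box A has gone over the lip. The wrist model says sideways (tangential) tilting is what suits this arm, and box B lies almost tangentially. I'll grasp it at 45° and stand it on end, then regrasp from the lid side.

Request:
play_rows(
  deltas=[0,0,1,0,0,0,0,-0.5,0.9,0,0,0,-0.125,0,-0.5,0.9,0,0,0,-0.125,0,-0.5,0.9,0,0,0,-0.125,0,-0.5,0.9,0,0,0,-0.125,0],
)

```text
time: 8.88
eef_pos: [0.4897, 0.137, 0.323]
orientation: [3.141, 0.0, 2.528]
ft_force: [0.4, 1.0, 0.0]
opening: 0.0004
grasp_force: 0.0
```

Request:
play_rows(
  deltas=[-0.5,0.9,0,0,0,-0.125,1,-0.5,0.9,0,0,0,-0.125,1,-0.5,0.9,0,0,0,-0.125,1,-0.5,0.9,0,0,0,-0.125,1,-0.5,0.9,0,0,0,-0.125,1],
)

```text
time: 9.3
eef_pos: [0.4146, 0.2724, 0.323]
orientation: [3.141, -0.0, 1.904]
ft_force: [1.0, 0.1, -0.3]
opening: 0.0603
grasp_force: 0.0
```

Request:
play_rows(
  deltas=[-0.3,0.8,-0.5,-0.106,-0.036,0,1,-0.3,0.8,-0.5,-0.106,-0.036,0,1,-0.3,0.8,-0.5,-0.106,-0.036,0,1,-0.3,0.8,-0.5,-0.106,-0.036,0,1,-0.3,0.8,-0.5,-0.106,-0.036,0,1],
)

```text
time: 9.72
eef_pos: [0.3715, 0.3882, 0.2503]
orientation: [-3.136, 0.543, 1.911]
ft_force: [0.7, -0.8, 0.1]
opening: 0.0854
grasp_force: 0.0
```

Request:
play_rows(
  deltas=[0,0,-0.6,-0.106,-0.036,0,1,0,0,-0.6,-0.106,-0.036,0,1,0,0,0,0,0,0,1,0,0,0,0,0,0,1,0,0,0,0,0,0,1],
)

```text
time: 10.13
eef_pos: [0.3728, 0.3862, 0.2155]
orientation: [-3.13, 0.758, 1.912]
ft_force: [-0.1, -0.3, 0.8]
opening: 0.0855
grasp_force: 0.0
```

```bash
cat >> h.py <<'E'
from scipy.spatial.transform import Rotation as Ro
def st():
    s=r.observe(); M=Ro.from_euler("xyz",s["orientation"]).as_matrix()
    print("t %.2f"%s["time"],"tcp",s["eef_pos"],"a",M[:,2],"close",M[:,1],"grasp",s["eef_pos"]+.155*M[:,2],"q",s["joint_positions"],"F",s["ft_force"],"op",s["opening"],s["grasp_force"])
    return s["eef_pos"],M
E
python3 - <<'E'
from h import *
st()
im=vision.read_camera("top")
m=green(im);m[:,345:]=0;m[:170]=0;m[350:]=0
for c in blobs(m,60):print("green",c.mean(0),*rect("top",c,.022))
E
```

```text
t 10.13 tcp [0.3728 0.3862 0.2155] a [ 0.2188 -0.6517 -0.7263] close [ 0.945   0.327  -0.0087] grasp [0.4067 0.2852 0.1029] q [-1.3811  0.871   0.4764  1.8363  0.2668  1.0026 -0.8343] F [-0.1025 -0.2855  0.7668] op 0.08546066942099953 0.0
green [235.7579 330.7368] [0.4266 0.2291] 80.6363296508789 33.816436767578125 -71.07145309448242
```

Request:
play_rows(
  deltas=[0.09,-0.25,-0.53,0,0,0,1,0.09,-0.25,-0.53,0,0,0,1,0.09,-0.25,-0.53,0,0,0,1,0.09,-0.25,-0.53,0,0,0,1,0.09,-0.25,-0.53,0,0,0,1],
  squeeze=50,
)

```text
time: 10.6
eef_pos: [0.3867, 0.3486, 0.1361]
orientation: [-3.131, 0.757, 1.91]
ft_force: [-0.3, -1.3, -1.5]
opening: 0.0853
grasp_force: 0.0
```

Request:
play_rows(
  deltas=[0,0,0,0,0,0,0.3,0,0,0,0,0,0,0.3,0,0,0,0,0,0,0.3,0,0,0,0,0,0,0.3,0,0,0,0,0,0,0.3],
)

```text
time: 11.02
eef_pos: [0.3859, 0.3498, 0.1364]
orientation: [-3.13, 0.76, 1.913]
ft_force: [-2.6, 3.5, 11.2]
opening: 0.0368
grasp_force: 49.6
```

Request:
play_rows(
  deltas=[0,0,0.2,0,0,0,0.3,0,0,0.5,0,0,0,0.3,0,0,0.5,0,0,0,0.3,0,0,0.5,0,0,0,0.3,0,0,0.5,0,0,0,0.3],
)

```text
time: 11.43
eef_pos: [0.3857, 0.3493, 0.2025]
orientation: [-3.129, 0.761, 1.914]
ft_force: [-0.5, -0.2, -1.3]
opening: 0.0369
grasp_force: 50.5
```

Run:
```python
from h import *
st()
```

```text
t 11.43 tcp [0.3857 0.3493 0.2025] a [ 0.2201 -0.6534 -0.7243] close [ 0.9446  0.3282 -0.009 ] grasp [0.4198 0.248  0.0902] q [-1.3463  0.881   0.4909  1.8966  0.2945  0.9176 -0.8277] F [-0.4515 -0.1844 -1.2603] op 0.03689909413494005 50.538368225097656
```

Request:
play_rows(
  deltas=[0.24,-0.39,0.5,0.106,0.037,0,0.3,0.24,-0.39,0.5,0.106,0.037,0,0.3,0.24,-0.39,0.5,0.106,0.037,0,0.3,0.24,-0.39,0.5,0.106,0.037,0,0.3,0.24,-0.39,0.5,0.106,0.037,0,0.3],
)

```text
time: 11.85
eef_pos: [0.4218, 0.2902, 0.278]
orientation: [-3.136, 0.195, 1.913]
ft_force: [0.4, -0.1, -2.3]
opening: 0.0371
grasp_force: 50.5
```

Request:
play_rows(
  deltas=[0.24,-0.39,0,0.106,0.037,0,0.3,0.24,-0.39,0,0.106,0.037,0,0.3,0.24,-0.39,0,0.106,0.037,0,0.3,0.24,-0.39,0,0.106,0.037,0,0.3,0.24,-0.39,0,0.106,0.037,0,0.3],
)

```text
time: 12.27
eef_pos: [0.4517, 0.2413, 0.276]
orientation: [-3.131, -0.271, 1.914]
ft_force: [0.5, -0.2, -2.8]
opening: 0.037
grasp_force: 50.5
```

Request:
play_rows(
  deltas=[0.24,-0.39,0,0.106,0.037,0,0.3,0.24,-0.39,0,0.106,0.037,0,0.3,0.24,-0.39,0,0.106,0.037,0,0.3,0.24,-0.39,0,0.106,0.037,0,0.3,0.24,-0.39,0,0,0,0,0.3],
)

```text
time: 12.68
eef_pos: [0.4852, 0.1852, 0.2738]
orientation: [-3.127, -0.674, 1.909]
ft_force: [0.4, -1.3, -2.3]
opening: 0.0367
grasp_force: 50.6
```

Run:
```python
from h import *
st()
b=vision.read_camera("scene")[150:330,150:390]
cv2.imwrite("pics/p5.png",cv2.resize(b,(800,600),interpolation=cv2.INTER_CUBIC)[:,:,::-1])
```

```text
t 12.68 tcp [0.4852 0.1852 0.2738] a [-0.2206  0.5839 -0.7813] close [ 0.9403  0.3402 -0.0113] grasp [0.451  0.2758 0.1527] q [ 0.0558  0.6513 -0.477   1.9595 -0.6281  0.7073  0.5145] F [ 0.3744 -1.3398 -2.3485] op 0.03666628040074436 50.579944252967834
```

View pics/p5.png

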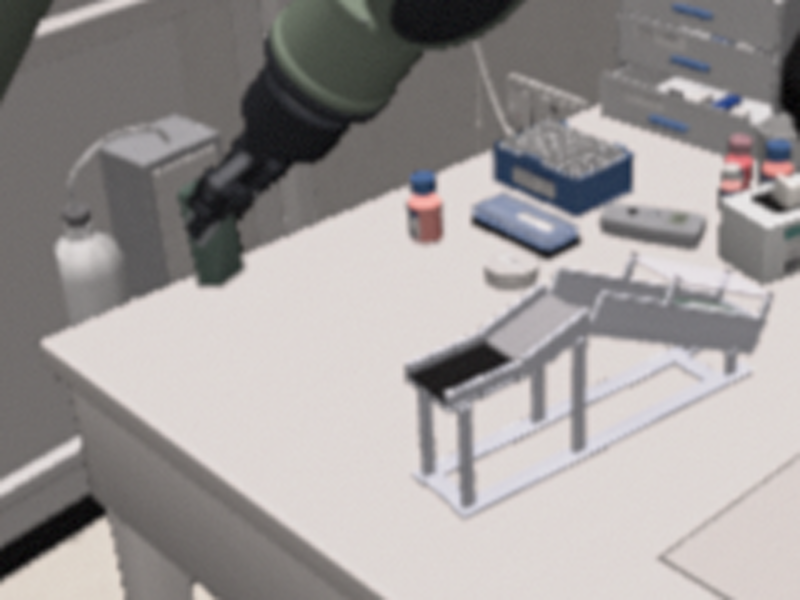

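The box is held nearly upright (bottom at about (215,275) in the crop), and box A lies at the lower end under the cover. I'll finish the last 8° and set box B down.

Request:
play_rows(
  deltas=[0,0,-0.6,0.064,0.023,0,0.3,0,0,-0.6,0.064,0.023,0,0.3,0,0,-0.6,0,0,0,0.3,0,0,-0.6,0,0,0,0.3,0,0,-0.6,0,0,0,0.3],
)

```text
time: 13.15
eef_pos: [0.4841, 0.1885, 0.1831]
orientation: [-3.126, -0.799, 1.915]
ft_force: [-0.1, -0.4, -1.1]
opening: 0.0366
grasp_force: 50.6
```

Request:
play_rows(
  deltas=[0,0,0,0,0,0,0.3,0,0,0,0,0,0,0.3,0,0,-0.05,0,0,0,0.3,0,0,-0.05,0,0,0,0.3,0,0,-0.05,0,0,0,0.3],
)

```text
time: 13.57
eef_pos: [0.4843, 0.1885, 0.1801]
orientation: [-3.128, -0.802, 1.915]
ft_force: [-0.3, 0.5, -0.7]
opening: 0.0368
grasp_force: 50.6
```

Run:
```python
from h import *
st()
s=vision.read_camera("scene");m=green(s);m[:150]=0;m[290:]=0;m[:,:195]=0;m[:,240:]=0
for c in blobs(m,40):
  q=cv2.minAreaRect(c);print(q,c[:,1].max(),c[c[:,1]==c[:,1].max()].mean(0))
```

```text
t 13.57 tcp [0.4843 0.1885 0.1801] a [-0.2549  0.6724 -0.6949] close [ 0.9381  0.3462 -0.0091] grasp [0.4448 0.2928 0.0724] q [ 0.137   0.8793 -0.5657  1.9602 -0.7071  0.5943  0.7154] F [-0.272   0.4997 -0.6611] op 0.03682112195879287 50.60719907283783
((212.61505126953125, 250.7743682861328), (8.56056022644043, 14.016740798950195), 48.8140754699707) 257 [211. 257.]
((207.50003051757812, 232.50003051757812), (5.656853675842285, 12.727922439575195), 45.0) 239 [205. 239.]
```

Request:
play_rows(
  deltas=[0,0,-0.05,0,0,0,0.3,0,0,-0.05,0,0,0,0.3,0,0,-0.05,0,0,0,0.3,0,0,-0.05,0,0,0,0.3,0,0,-0.05,0,0,0,0.3],
)

```text
time: 14.03
eef_pos: [0.4841, 0.1883, 0.1716]
orientation: [-3.126, -0.804, 1.913]
ft_force: [0.3, -0.5, -1.3]
opening: 0.0367
grasp_force: 50.6
```

Request:
play_rows(
  deltas=[0,0,-0.04,0,0,0,0.3,0,0,-0.04,0,0,0,0.3,0,0,0,0,0,0,0.3,0,0,0,0,0,0,0.3,0,0,0,0,0,0,0.3],
)

```text
time: 14.45
eef_pos: [0.4841, 0.1884, 0.1694]
orientation: [-3.126, -0.804, 1.913]
ft_force: [0.5, -0.5, -1.0]
opening: 0.0369
grasp_force: 50.6
```

Request:
play_rows(
  deltas=[0,0,-0.04,0,0,0,0.3,0,0,-0.04,0,0,0,0.3,0,0,0,0,0,0,0.3,0,0,0,0,0,0,0.3,0,0,0,0,0,0,0.3],
)

```text
time: 14.87
eef_pos: [0.4842, 0.1885, 0.1672]
orientation: [-3.127, -0.804, 1.913]
ft_force: [0.3, -1.9, 5.6]
opening: 0.0371
grasp_force: 51.2
```

Request:
play_rows(
  deltas=[0,0,-0.04,0,0,0,0.3,0,0,-0.04,0,0,0,0.3,0,0,0,0,0,0,0.3,0,0,0,0,0,0,0.3,0,0,0,0,0,0,0.3],
)

```text
time: 15.28
eef_pos: [0.4841, 0.1889, 0.1664]
orientation: [-3.127, -0.807, 1.915]
ft_force: [-2.3, -11.9, 36.2]
opening: 0.0369
grasp_force: 54.4
```

Request:
play_rows(
  deltas=[0,0,0.04,0,0,0,0.3,0,0,0.01,0,0,0,0.3,0,0,0,0,0,0,0.6,0,0,0,0,0,0,0.8,0,0,0,0,0,0,0.9],
)

```text
time: 15.7
eef_pos: [0.4841, 0.1883, 0.166]
orientation: [-3.126, -0.804, 1.913]
ft_force: [0.4, -0.4, -0.6]
opening: 0.0721
grasp_force: 0.0
```

Request:
play_rows(
  deltas=[0,0,0,0,0,0,1,0.1,-0.27,0.28,0,0,0,1,0.15,-0.4,0.42,0,0,0,1,0.2,-0.54,0.56,0,0,0,1,0.2,-0.54,0.56,0,0,0,1],
)

```text
time: 16.12
eef_pos: [0.5035, 0.1354, 0.2211]
orientation: [-3.125, -0.804, 1.912]
ft_force: [-0.3, 0.2, 0.9]
opening: 0.0852
grasp_force: 0.0
```

Run:
```python
from h import *
st()
im=vision.read_camera("top"); s=vision.read_camera("scene")
for n,i in(("top",im),("scene",s)):
  m=green(i)
  if n=="top": m[:,300:]=0
  else: m[:150]=0;m[290:]=0;m[:,:195]=0;m[:,260:]=0
  for c in blobs(m,40): print(n,cv2.minAreaRect(c),*rect(n,c,.084))
a=im[210:350,150:290]; b=s[190:290,190:290]
o=np.hstack([cv2.resize(a,(400,400)),cv2.resize(b,(400,400),interpolation=cv2.INTER_CUBIC)])
cv2.imwrite("pics/p6.png",o[:,:,::-1])
```

```text
t 16.12 tcp [0.5035 0.1354 0.2211] a [-0.2569  0.6729 -0.6937] close [ 0.9381  0.3463 -0.0115] grasp [0.4637 0.2397 0.1136] q [ 0.2043  0.7987 -0.518   1.9289 -0.656   0.7486  0.6933] F [-0.3477  0.2145  0.8543] op 0.08523565113105175 0.0
top ((192.90000915527344, 327.7000427246094), (17.076295852661133, 10.119288444519043), 71.56504821777344) [0.4412 0.3017] 33.74188995361328 20.127429962158203 19.044963836669922
top ((275.0, 291.5), (57.0, 48.0), 90.0) [0.5088 0.137 ] 112.3117446899414 96.05895233154297 -1.331298828125
scene ((211.21385192871094, 246.8901824951172), (28.434694290161133, 11.25223159790039), 81.25383758544922) [0.4092 0.2475] 142.33705139160156 29.01800537109375 59.92036056518555
```

View pics/p6.png

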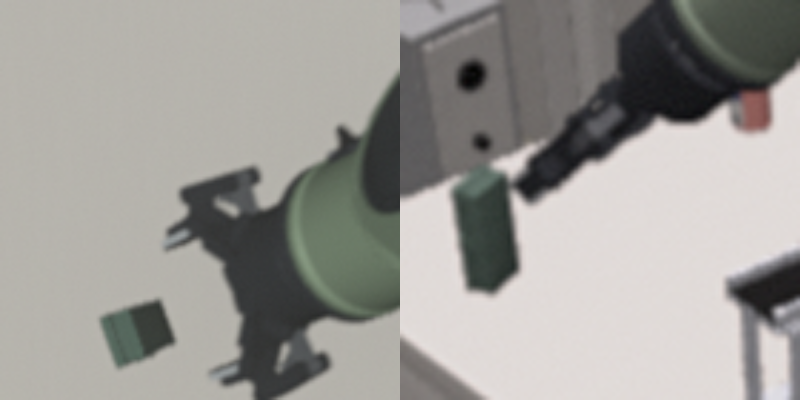

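Box B stands upright on its end, with its top at about (120,335) in the left crop. Next I'll swing round to the lid side (+y) for the second grasp.

Request:
play_rows(
  deltas=[0,0,0.9,-0.105,-0.039,0,1,0,0,0.9,-0.105,-0.039,0,1,0,0,0.9,-0.105,-0.039,0,1,0,0,0.9,-0.105,-0.039,0,1,0,0,0.9,-0.105,-0.039,0,1],
)

```text
time: 16.63
eef_pos: [0.5033, 0.1361, 0.3571]
orientation: [-3.135, -0.239, 1.917]
ft_force: [-0.3, -0.3, -0.9]
opening: 0.0853
grasp_force: 0.0
```

Request:
play_rows(
  deltas=[-0.4,1,0,-0.105,-0.039,0,1,-0.4,1,0,-0.105,-0.039,0,1,-0.4,1,0,-0.105,-0.039,0,1,-0.4,1,0,-0.105,-0.039,0,1,-0.4,1,0,-0.105,-0.039,0,1],
)

```text
time: 17.05
eef_pos: [0.4534, 0.2612, 0.3548]
orientation: [-3.13, 0.224, 1.917]
ft_force: [0.8, -0.6, -0.9]
opening: 0.0857
grasp_force: 0.0
```

Request:
play_rows(
  deltas=[-0.4,1,-0.2,-0.105,-0.039,0,1,-0.4,1,-0.2,-0.105,-0.039,0,1,-0.4,1,-0.2,-0.105,-0.039,0,1,-0.4,1,-0.2,-0.105,-0.039,0,1,-0.4,1,-0.2,-0.105,-0.039,0,1],
)

```text
time: 17.47
eef_pos: [0.3925, 0.4121, 0.3242]
orientation: [-3.137, 0.785, 1.915]
ft_force: [0.9, -1.3, 0.1]
opening: 0.0855
grasp_force: 0.0
```

Request:
play_rows(
  deltas=[0,0.3,0,0,0,0,1,0,0.3,0,0,0,0,1,0,0.3,0,0,0,0,1,0,0,0,0,0,0,1,0,0,0,0,0,0,1],
)

```text
time: 17.88
eef_pos: [0.395, 0.4361, 0.3252]
orientation: [-3.136, 0.779, 1.912]
ft_force: [-0.2, -0.7, 0.9]
opening: 0.0852
grasp_force: 0.0
```

Run:
```python
from h import *
st()
```

```text
t 17.88 tcp [0.395  0.4361 0.3252] a [ 0.2294 -0.6638 -0.7119] close [ 0.9438  0.3306 -0.0042] grasp [0.4306 0.3332 0.2148] q [-1.1795  0.7078  0.1636  1.6416  0.4757  1.3694 -0.923 ] F [-0.2465 -0.7184  0.8598] op 0.08523144156328517 0.0
```

Request:
play_rows(
  deltas=[-0.07,0.19,-0.69,0,0,0,1,-0.07,0.19,-0.69,0,0,0,1,-0.07,0.19,-0.69,0,0,0,1,-0.07,0.19,-0.69,0,0,0,1,-0.07,0.19,-0.69,0,0,0,1],
)

```text
time: 18.3
eef_pos: [0.3846, 0.4644, 0.2211]
orientation: [-3.136, 0.779, 1.911]
ft_force: [-0.3, -0.4, 0.9]
opening: 0.0853
grasp_force: 0.0
```

Request:
play_rows(
  deltas=[0.107,-0.31,-0.332,0,0,0,1,0.107,-0.31,-0.332,0,0,0,1,0.107,-0.31,-0.332,0,0,0,1,0.107,-0.31,-0.332,0,0,0,1,0.107,-0.31,-0.332,0,0,0,1],
)

```text
time: 18.72
eef_pos: [0.4008, 0.4173, 0.1718]
orientation: [-3.136, 0.779, 1.911]
ft_force: [-0.2, -0.1, -0.2]
opening: 0.0854
grasp_force: 0.0
```

Run:
```python
from h import *
st()
im=vision.read_camera("top"); s=vision.read_camera("scene")
m=green(im);m[:,240:]=0
for c in blobs(m,40): print(cv2.minAreaRect(c),*rect("top",c,.084))
a=im[270:380,120:230]; b=s[190:290,160:260]
o=np.hstack([cv2.resize(a,(400,400)),cv2.resize(b,(400,400),interpolation=cv2.INTER_CUBIC)])
cv2.imwrite("pics/p7.png",o[:,:,::-1])
```

```text
t 18.72 tcp [0.4008 0.4173 0.1718] a [ 0.2291 -0.664  -0.7118] close [ 0.944   0.3301 -0.0041] grasp [0.4363 0.3144 0.0615] q [-1.1539  0.9246  0.1563  1.7031  0.5015  1.1177 -1.0501] F [-0.2272 -0.1295 -0.2412] op 0.08544741321942627 0.0
((54.5, 408.5), (141.0, 109.0), 90.0) [0.292  0.5778] 260.08636474609375 222.31211853027344 2.9760894775390625
((193.05001831054688, 327.6500244140625), (17.076295852661133, 10.435516357421875), 71.56504821777344) [0.4413 0.3014] 33.74188995361328 20.795839309692383 19.04497528076172
```

View pics/p7.png

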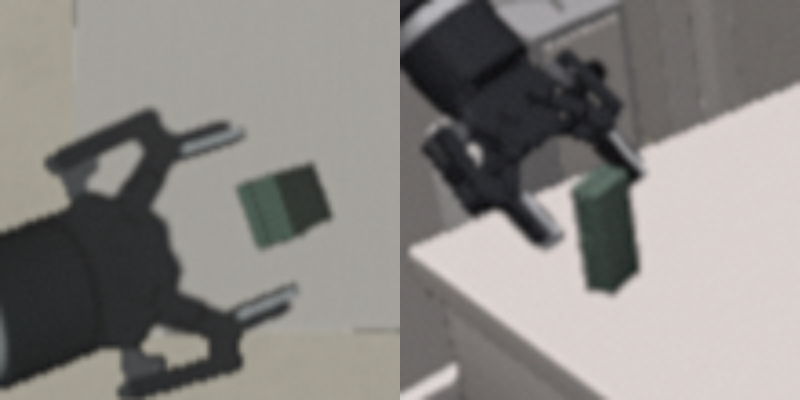

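Request:
play_rows(
  deltas=[0.033,-0.094,0,0,0,0,1,0,0,0,0,0,0,0.3,0,0,0,0,0,0,0.3,0,0,0,0,0,0,0.3,0,0,0,0,0,0,0.3],
)

```text
time: 19.23
eef_pos: [0.4006, 0.4166, 0.1719]
orientation: [-3.136, 0.779, 1.914]
ft_force: [-0.0, 0.7, 0.4]
opening: 0.0385
grasp_force: 0.4
```

Request:
play_rows(
  deltas=[0,0,0,0,0,0,0.3,0,0,0,0,0,0,0.3,0,0,0.5,0,0,0,0.3,0,0,0.8,0,0,0,0.3,0,0,0.8,0,0,0,0.3],
)

```text
time: 19.65
eef_pos: [0.4006, 0.416, 0.2357]
orientation: [-3.134, 0.78, 1.915]
ft_force: [0.3, -0.0, 0.0]
opening: 0.037
grasp_force: 50.1
```

Run:
```python
from h import *
st()
```

```text
t 19.65 tcp [0.4006 0.416  0.2357] a [ 0.23   -0.6648 -0.7107] close [ 0.9432  0.3322 -0.0055] grasp [0.4362 0.313  0.1256] q [-1.1577  0.8211  0.1626  1.7085  0.4959  1.2033 -0.9955] F [ 0.2629 -0.0137  0.0418] op 0.03702319461689263 50.14311969280243
```

Request:
play_rows(
  deltas=[0.2,-0.58,0.5,0.106,0.037,0,0.3,0.2,-0.58,0.5,0.106,0.037,0,0.3,0.2,-0.58,0.5,0.106,0.037,0,0.3,0.2,-0.58,0.5,0.106,0.037,0,0.3,0.2,-0.58,0.5,0.106,0.037,0,0.3],
)

```text
time: 20.07
eef_pos: [0.4307, 0.3284, 0.3116]
orientation: [3.141, 0.213, 1.912]
ft_force: [0.4, 0.4, -1.4]
opening: 0.037
grasp_force: 50.1
```

Request:
play_rows(
  deltas=[0.2,-0.58,0,0.106,0.037,0,0.3,0.2,-0.58,0,0.106,0.037,0,0.3,0.2,-0.58,0,0.106,0.037,0,0.3,0.2,-0.58,0,0.106,0.037,0,0.3,0.2,-0.58,0,0.106,0.037,0,0.3],
)

```text
time: 20.48
eef_pos: [0.4576, 0.2503, 0.3102]
orientation: [-3.14, -0.288, 1.913]
ft_force: [-0.1, 0.7, -2.3]
opening: 0.037
grasp_force: 50.1
```

Request:
play_rows(
  deltas=[0.2,-0.58,0,0.106,0.037,0,0.3,0.2,-0.58,0,0.106,0.037,0,0.3,0.2,-0.58,0,0.106,0.037,0,0.3,0.2,-0.58,0,0.106,0.037,0,0.3,0.2,-0.58,0,0,0,0,0.3],
)

```text
time: 20.9
eef_pos: [0.4849, 0.1704, 0.3079]
orientation: [-3.135, -0.683, 1.91]
ft_force: [0.2, -1.3, -2.6]
opening: 0.0368
grasp_force: 50.2
```

Run:
```python
from h import *
p,M=st()
print("tilt",np.degrees(np.arctan2(np.hypot(*M[:2,2]),-M[2,2])))
```

```text
t 20.90 tcp [0.4849 0.1704 0.3079] a [-0.2163  0.593  -0.7756] close [ 0.9417  0.3365 -0.0053] grasp [0.4514 0.2623 0.1877] q [ 0.2138  0.6282 -0.6552  1.9477 -0.4827  0.7361  0.3692] F [ 0.2066 -1.2584 -2.6385] op 0.03681852265873404 50.16507267951965
tilt 39.1374104413208
```

Request:
play_rows(
  deltas=[0,0,-0.55,0.054,0.019,0,0.3,0,0,-0.55,0.054,0.019,0,0.3,0,0,-0.55,0,0,0,0.3,0,0,-0.55,0,0,0,0.3,0,0,-0.55,0,0,0,0.3],
)

```text
time: 21.32
eef_pos: [0.4843, 0.1728, 0.2251]
orientation: [-3.136, -0.789, 1.914]
ft_force: [0.1, 0.5, -1.5]
opening: 0.0371
grasp_force: 50.2
```

Request:
play_rows(
  deltas=[0,0,-0.55,0,0,0,0.3,0,0,-0.55,0,0,0,0.3,0,0,-0.55,0,0,0,0.3,0,0,-0.4,0,0,0,0.3,0,0,0,0,0,0,0.3],
)

```text
time: 21.73
eef_pos: [0.4839, 0.1729, 0.1624]
orientation: [-3.133, -0.79, 1.911]
ft_force: [-0.5, 0.1, -0.9]
opening: 0.0369
grasp_force: 50.2
```

Run:
```python
from h import *
p,M=st()
print("tilt",np.degrees(np.arctan2(np.hypot(*M[:2,2]),-M[2,2])))
b=vision.read_camera("scene")[190:290,190:310]
cv2.imwrite("pics/p8.png",cv2.resize(b,(720,600),interpolation=cv2.INTER_CUBIC)[:,:,::-1])
```

```text
t 21.73 tcp [0.4839 0.1729 0.1624] a [-0.2457  0.6663 -0.704 ] close [ 0.9404  0.3401 -0.0063] grasp [0.4459 0.2761 0.0533] q [ 0.2458  0.948  -0.6835  1.9632 -0.5032  0.5237  0.5734] F [-0.5179  0.0838 -0.8894] op 0.03691115673170419 50.20404517650604
tilt 45.24914164221598
```

View pics/p8.png

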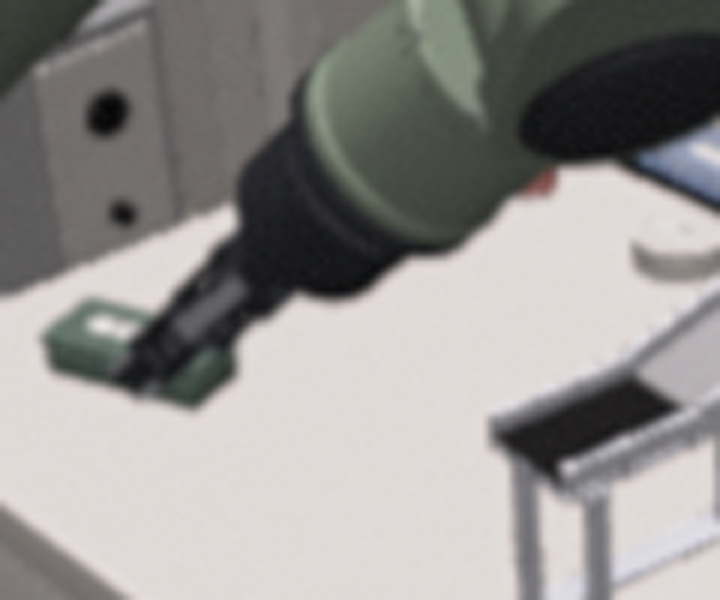

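Box B is now lid up and level in the grip. I'll lower it to the bench.

Request:
play_rows(
  deltas=[0,0,-0.2,0,0,0,0.3,0,0,-0.2,0,0,0,0.3,0,0,-0.2,0,0,0,0.3,0,0,-0.2,0,0,0,0.3,0,0,-0.05,0,0,0,0.3],
)

```text
time: 22.2
eef_pos: [0.4841, 0.1731, 0.1375]
orientation: [-3.134, -0.79, 1.912]
ft_force: [-0.4, 0.1, -0.4]
opening: 0.037
grasp_force: 50.2
```

Request:
play_rows(
  deltas=[0,0,0,0,0,0,0.3,0,0,-0.04,0,0,0,0.3,0,0,-0.04,0,0,0,0.3,0,0,0,0,0,0,0.3,0,0,0,0,0,0,0.3],
)

```text
time: 22.62
eef_pos: [0.4843, 0.1733, 0.1361]
orientation: [-3.135, -0.79, 1.913]
ft_force: [0.3, 0.2, -0.8]
opening: 0.0369
grasp_force: 50.2
```

Request:
play_rows(
  deltas=[0,0,-0.04,0,0,0,0.3,0,0,-0.04,0,0,0,0.3,0,0,0,0,0,0,0.3,0,0,0,0,0,0,0.3,0,0,0,0,0,0,0.3],
)

```text
time: 23.03
eef_pos: [0.4842, 0.1733, 0.1336]
orientation: [-3.135, -0.79, 1.913]
ft_force: [-0.1, -0.0, -1.9]
opening: 0.0372
grasp_force: 50.2
```

Request:
play_rows(
  deltas=[0,0,-0.03,0,0,0,0.3,0,0,0,0,0,0,0.3,0,0,0,0,0,0,0.3,0,0,0,0,0,0,0.3,0,0,0,0,0,0,0.3],
)

```text
time: 23.45
eef_pos: [0.4842, 0.1733, 0.1327]
orientation: [-3.135, -0.79, 1.913]
ft_force: [-0.2, 0.4, -1.4]
opening: 0.0368
grasp_force: 50.2
```

Request:
play_rows(
  deltas=[0,0,-0.03,0,0,0,0.3,0,0,0,0,0,0,0.3,0,0,0,0,0,0,0.6,0,0,0,0,0,0,0.9,0,0,0,0,0,0,1],
)

```text
time: 23.87
eef_pos: [0.4843, 0.1733, 0.1318]
orientation: [-3.135, -0.79, 1.913]
ft_force: [-0.4, 0.2, -0.0]
opening: 0.072
grasp_force: 0.0
```

Request:
play_rows(
  deltas=[0.1,-0.27,0.28,0,0,0,1,0.2,-0.54,0.56,0,0,0,1,0.2,-0.54,0.56,0,0,0,1,0,0,0.9,-0.105,-0.037,0,1,0,0,0.9,-0.105,-0.037,0,1],
)

```text
time: 24.28
eef_pos: [0.5, 0.1298, 0.2285]
orientation: [-3.132, -0.564, 1.905]
ft_force: [0.1, 0.5, 0.4]
opening: 0.0855
grasp_force: 0.0
```

Request:
play_rows(
  deltas=[0,0,0.5,-0.105,-0.037,0,1,0,0,0.5,-0.105,-0.037,0,1,0,0,0,-0.105,-0.037,0,1,0,0,0,-0.105,-0.037,0,1,0,0,0,-0.105,-0.037,0,1],
)

```text
time: 24.7
eef_pos: [0.4996, 0.1322, 0.2597]
orientation: [-3.136, -0.007, 1.911]
ft_force: [0.1, -1.0, -0.8]
opening: 0.0853
grasp_force: 0.0
```

Run:
```python
from h import *
p,M=st()
im=vision.read_camera("top")
m=green(im);m[:,300:]=0
for c in blobs(m,100): print(cv2.minAreaRect(c),*rect("top",c,.022))
print((Ro.from_euler("xyz",[np.pi,0,np.radians(0)])*Ro.from_matrix(M).inv()).as_rotvec()*0, np.degrees(r.observe()["orientation"]))
```

```text
t 24.70 tcp [0.4996 0.1322 0.2597] a [-0.008   0.0045 -1.    ] close [ 0.9428  0.3333 -0.0061] grasp [0.4983 0.1329 0.1047] q [-0.3472  0.5676 -0.0323  1.9956  0.0185  0.5846 -0.0502] F [ 0.1432 -1.011  -0.7797] op 0.08528777188839916 0.0
((243.0, 364.0), (230.0, 112.0), 90.0) [0.364  0.2152] 469.44012451171875 239.0743865966797 -0.428466796875
[-0. -0. -0.] [-179.6341    0.0702  109.8128]
```

Run:
```python
from h import *
im=vision.read_camera("top"); s=vision.read_camera("scene")
m=green(im);m[:,215:]=0;m[345:]=0
for c in blobs(m,50): print(cv2.minAreaRect(c),*rect("top",c,.022))
m=green(s);m[:220]=0;m[290:]=0;m[:,:190]=0;m[:,250:]=0
for c in blobs(m,50): print(cv2.minAreaRect(c),*rect("scene",c,.015))
a=im[270:370,150:250]; b=s[200:300,170:270]
o=np.hstack([cv2.resize(a,(400,400)),cv2.resize(b,(400,400),interpolation=cv2.INTER_CUBIC)])
cv2.imwrite("pics/p9.png",o[:,:,::-1])
```

```text
((197.5, 309.5), (69.0, 33.0), 90.0) [0.473  0.3116] 145.2745819091797 71.33352661132812 -0.13100433349609375
((214.67198181152344, 259.3039855957031), (28.442787170410156, 10.554241180419922), 10.304845809936523) [0.4379 0.2897] 88.83203887939453 45.078102111816406 -71.5665054321289
```

Request:
play_rows(
  deltas=[-0.39,1,0,0,0,0,1,-0.39,1,0,0,0,0,1,-0.39,1,0,0,0,0,1,-0.39,1,0,0,0,0,1,-0.39,1,0,0,0,0,1],
  squeeze=40,
)

```text
time: 25.27
eef_pos: [0.4408, 0.2826, 0.2578]
orientation: [-3.13, -0.016, 1.908]
ft_force: [0.9, 0.8, 0.5]
opening: 0.0855
grasp_force: 0.0
```

Request:
play_rows(
  deltas=[0,0.08,-0.52,0,0,0,1,0,0.08,-0.52,0,0,0,1,0,0.08,-0.52,0,0,0,1,0,0.08,-0.52,0,0,0,1,0,0.08,-0.52,0,0,0,1],
)

```text
time: 25.68
eef_pos: [0.4416, 0.2934, 0.1789]
orientation: [-3.13, -0.016, 1.908]
ft_force: [0.7, 0.5, 0.3]
opening: 0.0853
grasp_force: 0.0
```

Run:
```python
from h import *
p,M=st()
```

```text
t 25.68 tcp [0.4416 0.2934 0.1789] a [-0.0159  0.0113 -0.9998] close [ 0.9436  0.331  -0.0112] grasp [0.4391 0.2951 0.024 ] q [-0.6735  0.7272 -0.0263  1.9824 -0.0031  0.4372 -0.3531] F [0.7059 0.4901 0.3367] op 0.08534575946664244 0.0
```

Request:
play_rows(
  deltas=[0,0,0.12,-0.011,-0.016,0,1,0,0,0,0,0,0,1,0,0,0,0,0,0,0.3,0,0,0,0,0,0,0.3,0,0,0,0,0,0,0.3],
)

```text
time: 26.1
eef_pos: [0.4411, 0.2946, 0.1842]
orientation: [3.138, 0.003, 1.911]
ft_force: [0.1, -0.4, -0.3]
opening: 0.0514
grasp_force: 0.0
```

Request:
play_rows(
  deltas=[0,0,0,0,0,0,0.3,0,0,0,0,0,0,0.3,0,0,0,0,0,0,0.3,0,0,0,0,0,0,0.3,0,0,0,0,0,0,0.3],
)

```text
time: 26.52
eef_pos: [0.4409, 0.2948, 0.1841]
orientation: [3.139, 0.003, 1.912]
ft_force: [-1.7, -1.8, 10.8]
opening: 0.0369
grasp_force: 39.1
```

Run:
```python
from h import *
p,M=st()
```

```text
t 26.52 tcp [0.4409 0.2948 0.1841] a [ 0.004  -0.0022 -1.    ] close [0.9424 0.3345 0.0031] grasp [0.4415 0.2944 0.0291] q [-0.7019  0.7172 -0.0005  1.9861  0.0108  0.4366 -0.371 ] F [-1.6862 -1.7564 10.8262] op 0.03690620241669378 39.08976852893829
```

Request:
play_rows(
  deltas=[0,0,0.9,0,0,0,0.3,0,0,0.9,0,0,0,0.3,0,0,0.9,0,0,0,0.3,0,0,0.9,0,0,0,0.3,0,0,0.9,0,0,0,0.3],
)

```text
time: 26.93
eef_pos: [0.4404, 0.2947, 0.3199]
orientation: [3.139, 0.003, 1.912]
ft_force: [1.3, 0.1, -1.0]
opening: 0.0367
grasp_force: 41.9
```

Request:
play_rows(
  deltas=[0.12,-0.86,0,0,0,0.1123,0.3,0.12,-0.86,0,0,0,0.1123,0.3,0.12,-0.86,0,0,0,0.1123,0.3,0.12,-0.86,0,0,0,0.1123,0.3,0.12,-0.86,0,0,0,0.1123,0.3],
)

```text
time: 27.35
eef_pos: [0.4586, 0.1646, 0.3187]
orientation: [3.139, 0.004, 2.479]
ft_force: [0.4, -0.4, -0.2]
opening: 0.0368
grasp_force: 41.9
```

Request:
play_rows(
  deltas=[0.12,-0.86,0,0,0,0.1123,0.3,0.12,-0.86,0,0,0,0.1123,0.3,0.12,-0.86,0,0,0,0.1123,0.3,0.12,-0.86,0,0,0,0.1123,0.3,0.12,-0.86,0,0,0,0.1123,0.3],
)

```text
time: 27.77
eef_pos: [0.4766, 0.0355, 0.3186]
orientation: [3.139, 0.004, 3.041]
ft_force: [0.9, 0.5, -1.4]
opening: 0.0369
grasp_force: 41.9
```

Request:
play_rows(
  deltas=[0,0,0,0,0,0,0.3,0,0,0,0,0,0,0.3,0,0,0,0,0,0,0.3,0,0,0,0,0,0,0.3,0,0,0,0,0,0,0.3],
)

```text
time: 28.18
eef_pos: [0.4766, 0.0378, 0.3185]
orientation: [3.139, 0.004, 3.036]
ft_force: [0.2, 0.5, -1.0]
opening: 0.0366
grasp_force: 41.9
```

Run:
```python
from h import *
p,M=st(); print(np.degrees(np.arctan2(M[1,1],M[0,1])))
```

```text
t 28.18 tcp [0.4766 0.0378 0.3185] a [ 0.004   0.0021 -1.    ] close [0.1056 0.9944 0.0025] grasp [0.4772 0.0381 0.1635] q [ 0.0087  0.4265 -0.2694  2.0502  0.1739  0.6816  1.0923] F [ 0.2497  0.5325 -1.017 ] op 0.0366404362562352 41.91194236278534
83.9393119022478
```

Request:
play_rows(
  deltas=[0,-0.065,-0.2,0,0,0,0.3,0,0,-0.2,0,0,0,0.3,0,0,-0.2,0,0,0,0.3,0,0,-0.2,0,0,0,0.3,0,0,-0.2,0,0,0,0.3],
)

```text
time: 28.6
eef_pos: [0.4766, 0.0349, 0.2875]
orientation: [3.139, 0.003, 3.035]
ft_force: [0.3, -0.2, -1.0]
opening: 0.0369
grasp_force: 41.9
```

Request:
play_rows(
  deltas=[0,0,-0.02,0,0,0,0.3,0,0,-0.02,0,0,0,0.3,0,0,-0.02,0,0,0,0.3,0,0,-0.02,0,0,0,0.3,0,0,0,0,0,0,0.3],
)

```text
time: 29.02
eef_pos: [0.4768, 0.0348, 0.2861]
orientation: [3.139, 0.004, 3.035]
ft_force: [-0.7, 1.3, -1.4]
opening: 0.037
grasp_force: 41.9
```

Run:
```python
from h import *
p,M=st()
s=vision.read_camera("scene");m=green(s);m[:220]=0;m[290:]=0;m[:,:250]=0;m[:,330:]=0
for c in blobs(m,20): print(cv2.minAreaRect(c),*rect("scene",c,.115))
```

```text
t 29.02 tcp [0.4768 0.0348 0.2861] a [ 0.0042  0.002  -1.    ] close [0.1066 0.9943 0.0024] grasp [0.4774 0.0351 0.1311] q [-0.0016  0.4812 -0.2513  2.0738  0.2022  0.6046  1.0721] F [-0.71    1.27   -1.4273] op 0.03701132986424495 41.89363360404968
((279.0, 263.5), (11.0, 18.0), 90.0) [0.4503 0.0289] 47.50638961791992 39.387535095214844 53.609779357910156
((300.3800048828125, 254.65997314453125), (7.9195966720581055, 5.939697742462158), 81.8698959350586) [0.5081 0.019 ] 34.63290786743164 14.192869186401367 50.6485481262207
```

Request:
play_rows(
  deltas=[0,0.04,-0.03,0,0,0,0.3,0,0,0,0,0,0,0.3,0,0,0,0,0,0,0.8,0,0,0,0,0,0,0.8,0,0,0,0,0,0,0.8],
)

```text
time: 29.48
eef_pos: [0.4768, 0.036, 0.2851]
orientation: [3.139, 0.004, 3.035]
ft_force: [-0.2, -0.9, 0.2]
opening: 0.0683
grasp_force: 0.0
```

Request:
play_rows(
  deltas=[0,0,0.8,0,0,0,0.8,0,0,0.8,0,0,0,0.8,-0.71,0.076,0,0,0,0,0.5,-0.71,0.076,0,0,0,0,0,-0.71,0.076,0,0,0,0,0],
)

```text
time: 29.9
eef_pos: [0.412, 0.0428, 0.3333]
orientation: [3.139, 0.004, 3.035]
ft_force: [-0.1, 0.8, 0.3]
opening: 0.0328
grasp_force: 0.0
```

Request:
play_rows(
  deltas=[0,0,0,0,0,0,0,0,0,0,0,0,0,0,0,0,0,0,0,0,0,0,0,0,0,0,0,0,0,0,0,0,0,0,0],
)

```text
time: 30.32
eef_pos: [0.4133, 0.0428, 0.333]
orientation: [3.139, 0.004, 3.035]
ft_force: [0.6, 0.5, 0.3]
opening: -0.0002
grasp_force: 0.0
```

Run:
```python
from h import *
p,M=st()
s=vision.read_camera("scene");m=green(s);m[:220]=0;m[290:]=0;m[:,:255]=0;m[:,330:]=0
for c in blobs(m,20):
  print(cv2.minAreaRect(c),*rect("scene",c,.115)); x,y=c.min(0);X,Y=c.max(0); w=s[y:Y+1,x:X+1]; print("pale px",((w.min(2)>170)&(cv2.fillPoly(np.zeros(w.shape[:2],np.uint8),[c-[x,y]],1)>0)).sum())
```

```text
t 30.32 tcp [0.4133 0.0428 0.333 ] a [ 0.0039  0.0021 -1.    ] close [0.1067 0.9943 0.0025] grasp [0.4139 0.0432 0.178 ] q [ 0.0009  0.317  -0.2961  2.1846  0.1486  0.6539  1.0647] F [0.5966 0.5331 0.3246] op -0.0001834955418535913 0.0
((286.6000061035156, 258.20001220703125), (13.416406631469727, 33.98823165893555), 63.43495178222656) [0.4749 0.033 ] 93.83739471435547 46.819305419921875 -0.2406158447265625
pale px 2
```

Box B sits on the shelf where box A did, with its label already seen facing up. I'll repeat the push.

Request:
play_rows(
  deltas=[0,0,-0.35,0,0,0,0,0,0,-0.35,0,0,0,0,0,0,-0.35,0,0,0,0,0,0,-0.35,0,0,0,0,0,0,-0.35,0,0,0,0],
)

```text
time: 30.78
eef_pos: [0.4131, 0.0428, 0.28]
orientation: [3.139, 0.004, 3.035]
ft_force: [-0.0, 0.9, -0.3]
opening: -0.0
grasp_force: 0.0
```

Request:
play_rows(
  deltas=[0.4,-0.043,0,0,0,0,0,0.4,-0.043,0,0,0,0,0,0.4,-0.043,0,0,0,0,0,0.4,-0.043,0,0,0,0,0,0.4,-0.043,0,0,0,0,0],
)

```text
time: 31.2
eef_pos: [0.4736, 0.0363, 0.2803]
orientation: [3.139, 0.003, 3.035]
ft_force: [-0.4, 0.1, -0.6]
opening: -0.0001
grasp_force: 0.2
```

Request:
play_rows(
  deltas=[0.26,-0.028,0,0,0,0,0,0.26,-0.028,0,0,0,0,0,0.26,-0.028,0,0,0,0,0,0.26,-0.028,0,0,0,0,0,0.26,-0.028,0,0,0,0,0],
)

```text
time: 31.62
eef_pos: [0.5124, 0.0322, 0.2805]
orientation: [3.139, 0.003, 3.035]
ft_force: [-1.3, 0.1, 0.7]
opening: 0.0
grasp_force: 0.5
```

Request:
play_rows(
  deltas=[0.26,-0.028,0.08,0,0,0,0,0.26,-0.028,0.08,0,0,0,0,0.26,-0.028,0.08,0,0,0,0,0.26,-0.028,0.08,0,0,0,0,0.26,-0.028,0.08,0,0,0,0],
)

```text
time: 32.03
eef_pos: [0.5517, 0.0279, 0.293]
orientation: [3.139, 0.004, 3.035]
ft_force: [-0.1, 0.4, -0.0]
opening: 0.0001
grasp_force: 0.0
```

Request:
play_rows(
  deltas=[0,0,0.5,0,0,0,0,0,0,1,0,0,0,0,-0.5,0,1,0,0,0,0,-0.6,0.8,0.6,0,0,0,0,-0.6,0.8,0,0,0,0,0],
)

```text
time: 32.45
eef_pos: [0.5004, 0.0758, 0.3892]
orientation: [3.138, 0.009, 3.032]
ft_force: [1.3, 1.3, -0.8]
opening: 0.0003
grasp_force: 0.0
```

Request:
play_rows(
  deltas=[-0.6,1,0,0,0,0,0,-0.6,1,0,0,0,0,0,-0.6,1,0,0,0,0,0,-0.6,1,0,0,0,0,0,-0.6,1,0,0,0,0,0],
)

```text
time: 32.87
eef_pos: [0.4091, 0.2274, 0.3861]
orientation: [3.139, 0.004, 3.035]
ft_force: [1.6, 0.5, 0.8]
opening: 0.0
grasp_force: 0.0
```

Request:
play_rows(
  deltas=[-0.2,1,0,0,0,0,0,-0.2,1,0,0,0,0,0,-0.2,1,0,0,0,0,0,-0.2,1,0,0,0,0,0,-0.2,1,0,0,0,0,0],
)

```text
time: 33.28
eef_pos: [0.3796, 0.3777, 0.386]
orientation: [3.139, 0.004, 3.035]
ft_force: [1.5, -0.8, 0.4]
opening: 0.0
grasp_force: 0.0
```

Run:
```python
from h import *
p,M=st()
im=vision.read_camera("top"); cv2.imwrite("pics/f.png",im[:,:,::-1])
h=cv2.cvtColor(im,cv2.COLOR_RGB2HSV)
# walk up the channel centre line: shelf rear px (325,319) -> end px (337,160)
for v in range(318,156,-4):
    u=int(round(325.2+(318-v)/158*12.3)); print(v,u,im[v,u],"S",h[v,u,1],"H",h[v,u,0],end=" | ")
m=green(im)[150:330,300:360]
for c in blobs(m,20): print("\n",cv2.minAreaRect(c+[300,150]))
s=vision.read_camera("scene"); m=green(s);m[:200]=0;m[300:]=0;m[:,:270]=0;m[:,390:]=0
for c in blobs(m,8): print("scene",cv2.minAreaRect(c))
```

```text
t 33.28 tcp [0.3796 0.3777 0.386 ] a [ 0.0043  0.0023 -1.    ] close [0.1065 0.9943 0.0027] grasp [0.3803 0.378  0.231 ] q [-0.5891  0.4245 -0.4039  1.8429  0.2091  0.9111  0.3749] F [ 1.4817 -0.7992  0.3569] op 4.6720555829536836e-05 0.0
318 325 [45 44 43] S 11 H 15 | 314 326 [48 47 45] S 16 H 20 | 310 326 [49 49 46] S 16 H 30 | 306 326 [49 48 47] S 10 H 15 | 302 326 [49 49 48] S 5 H 30 | 298 327 [50 49 48] S 10 H 15 | 294 327 [49 49 47] S 10 H 30 | 290 327 [49 49 47] S 10 H 30 | 286 328 [48 48 47] S 5 H 30 | 282 328 [130 130 130] S 0 H 0 | 278 328 [130 130 130] S 0 H 0 | 274 329 [131 130 130] S 2 H 0 | 270 329 [132 132 130] S 4 H 30 | 266 329 [130 131 130] S 2 H 60 | 262 330 [132 132 131] S 2 H 30 | 258 330 [132 132 132] S 0 H 0 | 254 330 [133 133 132] S 2 H 30 | 250 330 [130 130 130] S 0 H 0 | 246 331 [131 131 130] S 2 H 30 | 242 331 [130 131 130] S 2 H 60 | 238 331 [108 109 106] S 7 H 40 | 234 332 [67 79 73] S 39 H 75 | 230 332 [76 91 82] S 42 H 72 | 226 332 [ 95 107  99] S 29 H 70 | 222 333 [151 152 148] S 7 H 38 | 218 333 [144 144 141] S 5 H 30 | 214 333 [131 131 128] S 6 H 30 | 210 334 [142 142 139] S 5 H 30 | 206 334 [173 174 171] S 4 H 40 | 202 334 [150 156 152] S 10 H 70 | 198 335 [150 156 151] S 10 H 65 | 194 335 [149 156 151] S 11 H 69 | 190 335 [178 178 176] S 3 H 30 | 186 335 [170 171 169] S 3 H 45 | 182 336 [168 169 167] S 3 H 45 | 178 336 [171 172 170] S 3 H 45 | 174 336 [170 172 170] S 3 H 60 | 170 337 [150 156 152] S 10 H 70 | 166 337 [172 174 175] S 4 H 100 | 162 337 [181 181 177] S 6 H 30 | 158 338 [161 160 154] S 11 H 26 | 
 ((332.4482727050781, 223.12069702148438), (17.854778289794922, 27.072826385498047), 4.763641834259033)
```

The centre-line profile shows both boxes end to end on the slope, each with its pale label up (rows 222-206 and 190-174). There's a gap of about 32 mm behind the second one, as expected, so I'm handing in.

```bash
python3 -c "
from bench import r
print(r.close_job())"
```

```text
the job is handed in; nothing more can be done
None
```

Both slide boxes lie in line on the chute's slope, lids up, and the job was handed in at about 33 s with the gripper clear; I viewed 11 pictures, one over the limit of 10, and did not re-measure the tin, can and bottle at the end, though no move was aimed near them.

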